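Shut the heel press and hold its lever at the third click

ROBOT

A 6-joint arm with a two-finger parallel gripper is mounted at the origin on the work surface. World frame = base frame: x ahead of the robot, y to its left, z up, the work surface at z = 0. Lengths are in m, angles in degrees, forces in N, time in s.
With the tool pointing down it reaches from about 0.4 to 0.825 m from the base axis. Payload 7 kg.
Tool frame: the origin (TCP) lies on the centre line of the jaws, within the pads' length; the fingertips stand 19 mm ahead of it and the grasp point (between the pads) is the TCP; z points along the fingers, y is the line along which they close (so a half turn about z gives the same grasp; the last joint's range is limited). The gripper opens to 88 mm and grips with 3 to 60 N. Pads are 19 mm wide; open, the fingers measure 130 mm over their backs; the gripper's body (78 mm by 193 mm) begins 47 mm behind the grasp point.
Start: joints at [-47.492, 20.546, 0.682, 0, -70.136, -16.507], TCP at [0.296, -0.607, 0.246] pointing down, gripper open.
Joint ranges: [-176.03, 176.03], [-82.01, 121.73], [-58.28, 71.71], [-173.87, 95.51], [-174.79, -0.11], [-173.66, 173.66]. Speed limits (degrees/s): [136.94, 136.94, 172.46, 180, 180, 180].

INTERFACE

Orientations are given as [roll, pitch, yaw] about the fixed x, y, z axes, in that order (R = Rz(yaw) Ry(pitch) Rx(roll)).
In Python, from plant import get_state, capture, close_job gives the robot as it stands.
- The arm moves only by the tool apply_moves, never from a script. Its argument "targets" is a list of rows, each a list of 7 numbers: the opening, from 0 (shut) to 1 (fully open), then the shift along the tool's x, y, z normalised to -1 to 1, where 1 is 1000 mm, then the turn, a rotation vector about the tool's x, y, z normalised to -1 to 1, where 1 is 90 degrees. In form: [[claw, tx, ty, tz, ax, ay, az], ...]. A call has 1 to 20 rows; each row shifts and turns the commanded pose from where the row before left it, along the tool's axes as they then stand; what a row does not reach is not made up. A row lasts 1/12 s, in which the tool goes at most 41.7 mm and 7.16 degrees, less where a joint would pass 70% of its speed; a pose out of reach is approached as far as the arm can. A call with a number of a shift or a turn outside -1 to 1 is refused whole. A call with a gripper value outside its range is refused whole. The fingers move at their own pace and stop on an object; "newtons" is the grip in N (left out, the last holds). Time passes only in rows, so rows that do not move let the fingers close. It gives the time, the measured TCP pose, the force, the opening and the grip force at its end, in the units of the state.
- get_state(): the state, without advancing time (a new reading comes with each control period).
- capture(name): name is "side" or "top" or "wrist"; returns a dict with "frame" (420x560x3 uint8, red, green, blue), "range_z" (420x560 float32, m along the optical axis (not along the pixel's ray), 0 where there is no reading), "camera_matrix" (3x3 intrinsics, pixels), "k1" (the pictures are not rectified: a ray, as slopes to the right and down, at radius r is drawn at 1 + k1 r^2 times it, then the intrinsics apply), "T" (4x4, takes a point from camera to world coordinates). Camera axes: x right, y down, z forward; pixel columns grow to the right and rows downward; lengths in m; the calibration is good to about 2 mm. A picture is of the moment at which its call begins.
- close_job(): hands the job in; it is judged then, once.
The state is a dict: "time_s": time; "joints": joint angles; "qd": joint speeds; "joint_torque": joint torques, N m; "tcp_pos": TCP position; "eef_rot": TCP orientation; "contact_force": force on the tool from outside, world axes, zero at the start; "moment": the same for the moment, N m; "gripper_width": finger opening in m; "gripper_force": force on a finger pad.
Only numpy, scipy, OpenCV 4.12 (cv2) and the standard library are available. Lean on these libraries where they do the work, as an engineer would, in place of code of your own. Each camera call takes 0.05 s, during which the arm holds its last target. There are 200 camera calls.

TASK

A heel is loaded in the heel press. Press its open lid down by the red tab until it is fully shut, then take the press lever by its upright black grip and swing it clockwise (seen from above) past three clicks, counted by feel, and not past a fourth. The lever springs back if let go, so finish while still holding it steadily in your grip just past the third click, lid shut, with the heel in the press and everything else on the bench left alone.

Things in the scene. Friction and masses are not known exactly. Their poses are not given: they have to be found in the camera images.
- press: grey heel press, fixed: base plate 10 thick (x -120 to 85, y -165 to 70) with an open tub 140 (x) x 120 (y), rim 70 above the bench, inner floor 18. Origin on the bench under the tub's centre; x from the tub's front to its lid hinge, y left, z up. The lever hub stands right of the tub (-y)
- lid (a joint): lid angle, rad: 0 = fully shut, level on the tub's rim; grows as it opens upward (starts 0.5 to 1.0). Hinge along the press's y axis at press x = +70, 70 above the bench. The 10 thick lid stays at any angle; a push down of a few newtons on its tab closes it and it stays shut
- lid_tab (a point): middle of the upper face of the red tab (45 x 46, 10 thick) at the lid's free front edge: 160 from the hinge line, 80 above the bench when shut. Axes turn with the lid (x to the hinge, z out of the upper face). The tab ends 21 beyond this point
- lever (a joint): lever angle, rad: 0 = start, sprung back on its stop; grows clockwise from above; ends at 1.1. Spring: 9 to 12 N back at the grip. Teeth every 0.2 rad (30 mm at the grip), the first 0.1 to 0.3 from the start, varying. At each the push climbs 3 to 5 N, highest 0.06 rad before the tooth, falls to 3 to 5 N under the spring's 0.07 past it, recovered 0.1 past. Clicks do not hold the lever
- lever_grip (a point): axis of the lever's upright black cylindrical grip (24 across, 112 to 162 above the bench, clear all round), 148 above the bench, 150 from the hub axis. The lever arm's top is 102 above the bench. Axes turn with the lever: equal to the press's at lever angle 0, when the grip lies from the hub 65 degrees right of press +x
- hub (a point): point on the lever's vertical hub axis (press x = -40, y = -115), 148 above the bench
- pawl: red click block (36 x 32, top 49 above the bench) whose sprung roller rides over the brass teeth; fixed beside the hub. Origin on the bench on the hub axis, x from the hub to the roller. The angle from lever_grip's x axis to this x axis is 0.2, 0.4, 0.6, 0.8 rad as teeth 1, 2, 3, 4 pass the roller
- heel: brown heel with a black rubber sole piece, about 77 x 64 x 42 high, loose inside the tub; stays there; origin under its middle
- shoe: brown lace-up shoe, loose bystander, about 280 x 82 x 107 high, lying along its x; origin under its middle
- hammer: hammer, loose bystander, lying along its x; origin under its middle
- brush: brush, loose bystander, lying along its x; origin under its middle
- tin: flat dark-blue polish tin with a white lid, loose bystander, 80 across, 32 high; origin under its centre
- jar: amber glue jar with a black cap and white label, loose bystander, 66 across, 85 high; origin under its centre
- spare_heel: spare brown heel with a tan sole piece, loose bystander, about 77 x 64 x 42 high; origin under its middle

How it is judged:
By the outcome, as a careful person would: the job done as asked, in the order asked, and still so for the second after the job is handed in, while the arm keeps its last pose, push and grip.
It also fails if it takes over 72 s, if anything falls off the work surface, if the arm or the gripper's body presses on something with over 40 N, if the wrist force passes 120 N, or if a joint passes its speed limit or range.

## Working session

There is one attempt and no reset: what is moved stays moved. The work goes in short steps, Python scripts to look and compute and a tool call to move; the robot and the scene stay as the last step left them, time stands still between calls to the robot, and variables do not carry over. Pictures are saved under pics/ and viewed, at most 10 in all, crops included, and the job is handed in when it is done.

Besides the shell and the picture viewer there is one more tool, called after "Call:" as name(argument=value, ...), one argument or row to a line, values as JSON. apply_moves: Moves the arm, as the interface text tells. Scaled input: -1 to 1 covers 1000 mm each way for a shift and 90 degrees each way for a turn. Its arguments: {"type":"object","properties":{"targets":{"type":"array","items":{"type":"array","items":{"type":"number"}}},"newtons":{"type":"number"}},"required":["targets"]}

```bash
mkdir -p pics
cat > h.py <<'E'
import numpy as np,cv2
from plant import *
def save(n):
    c=capture(n); np.savez(f'pics/{n}.npz',**c); return c
def px(c,u,v,z=None,h=None):
    K=np.array(c['camera_matrix']);k=float(c['k1'])
    d=np.array([(u-K[0,2])/K[0,0],(v-K[1,2])/K[1,1]]);s=d.copy()
    for _ in range(20): s=d/(1+k*(s@s))
    r=np.array([s[0],s[1],1.]);T=np.array(c['T'])
    if h is not None:
        w=T[:3,:3]@r; z=(h-T[2,3])/w[2]
    elif z is None: z=float(c['range_z'][int(round(v)),int(round(u))])
    return (T@np.r_[r*z,1])[:3]
E
python3 - <<'E'
from h import *
for n in('top','side'):
    c=save(n); cv2.imwrite(f'pics/{n}1.png',cv2.resize(c['frame'][:,:,::-1],(800,600)))
    print(n,c['T'].round(3).tolist())
print(get_state())
E
```

```text
top [[0.003, -0.998, 0.07, 0.504], [-1.0, -0.005, -0.021, -0.011], [0.022, -0.07, -0.997, 1.144], [0.0, 0.0, 0.0, 1.0]]
side [[-0.811, -0.411, 0.416, 0.078], [-0.584, 0.544, -0.602, 0.69], [0.021, -0.732, -0.681, 0.917], [0.0, 0.0, 0.0, 1.0]]
{'time_s': 0.1, 'joints': array([-4.74899711e+01,  2.05874332e+01,  6.39668800e-01, -1.76805504e-02,
       -7.01365656e+01, -1.65084629e+01]), 'qd': array([ 0.01869905, -0.10787604,  0.19512343,  0.06013833,  0.00487495,
        0.01597017]), 'joint_torque': array([ 3.30653693e-04, -5.84162736e+01,  2.93750149e+01,  7.01539278e+00,
        1.01778569e-02, -7.90610056e-05]), 'tcp_pos': array([ 0.29573253, -0.6063135 ,  0.24472029]), 'eef_rot': array([ 1.79914423e+02, -8.02852801e-03, -1.54004448e+02]), 'contact_force': array([-1.03755212,  0.07754762,  0.0916712 ]), 'moment': array([0.03472817, 0.0037172 , 0.04860638]), 'gripper_force': 0.0, 'gripper_width': 0.08755497265816117}
```

View pics/top1.png

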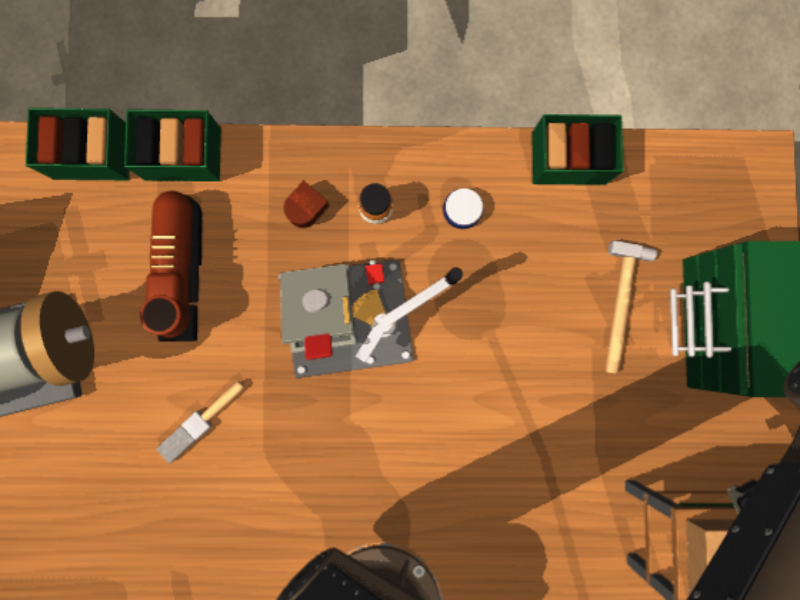

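View pics/side1.png

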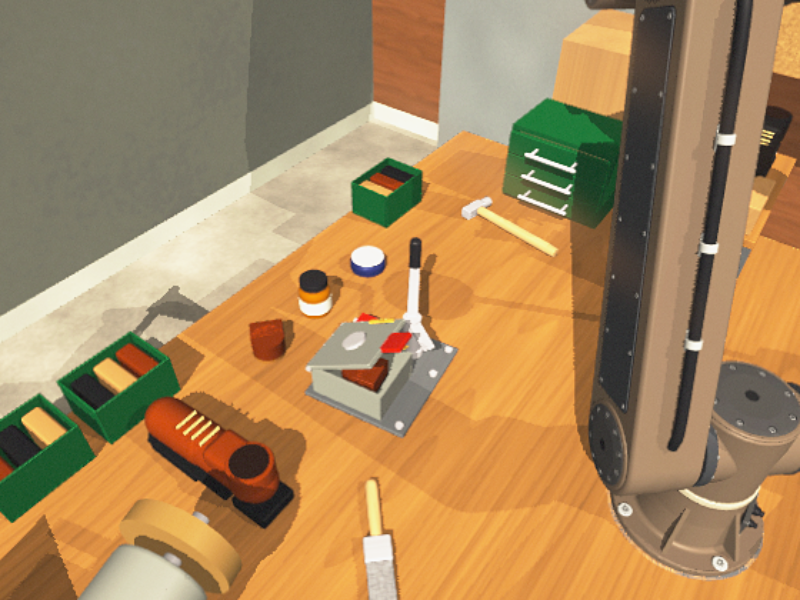

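The top picture shows the press around (345,315), the tab at (318,345), the lever grip at (455,275) and the hub near (380,325). I'll take a crop to get finer positions.

Run:
```python
from h import *
c=dict(np.load('pics/top.npz')); f=c['frame'][175:275,185:335,::-1]
cv2.imwrite('pics/crop.png',cv2.resize(f,(795,530),interpolation=cv2.INTER_CUBIC))
hsv=cv2.cvtColor(c['frame'],cv2.COLOR_RGB2HSV)
```

```text
(no output)
```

View pics/crop.png

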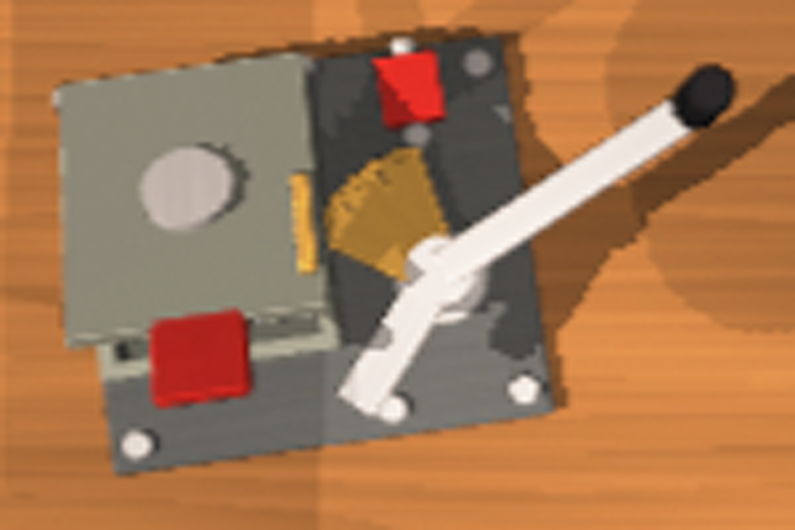

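The crop shows the base plate corners at (118,472), (550,408) and (515,35), the grip top at about (712,90) and the tab at about (200,358).

```bash
cat > fit.py <<'E'
from h import *
c=dict(np.load('pics/top.npz'))
P=lambda x,y,**k: px(c,184.6+x/5.3,174.6+y/5.3,**k)
FL,FR,BR=P(118,472,h=.01),P(550,408,h=.01),P(515,35,h=.01)
A=np.array([[-.12,.07],[-.12,-.165],[.085,-.165]]);B=np.array([FL,FR,BR])[:,:2]
a,b=A-A.mean(0),B-B.mean(0)
th=np.arctan2((a[:,0]*b[:,1]-a[:,1]*b[:,0]).sum(),(a*b).sum())
R=np.array([[np.cos(th),-np.sin(th)],[np.sin(th),np.cos(th)]]);t=B.mean(0)-R@A.mean(0)
W=lambda x,y:R@[x,y]+t
if __name__=='__main__':
    print('sizes',np.linalg.norm(FL-FR),np.linalg.norm(FR-BR),'res mm',((A@R.T+t-B)*1000).round(1).tolist())
    print('th',np.degrees(th),'org',t,'hub',W(-.04,-.115))
    g=P(712,90,h=.162);print('grip',g,P(708,93),'dist',np.linalg.norm(g[:2]-W(-.04,-.115)))
    d=R.T@(g[:2]-W(-.04,-.115));print('bearing',np.degrees(np.arctan2(d[1],d[0])))
    print('plate z',P(400,430),P(540,380)); tb=P(200,358);print('tab',tb,'press',R.T@(tb[:2]-t))
    for q in [(165,395),(240,380),(160,332),(235,322)]: print(P(*q), R.T@(P(*q)[:2]-t))
E
python3 fit.py
```

```text
sizes 0.2296168312732338 0.1996269520691838 res mm [[1.6, 1.9], [-3.1, -4.2], [1.5, 2.3]]
th 7.153974038875772 org [0.57015236 0.11222217] hub [ 0.54478542 -0.00686401]
grip [ 0.6256724  -0.13031337  0.162     ] [ 0.62380666 -0.12800363  0.16572996] dist 0.1475887825122933
bearing -63.92019632836711
plate z [0.46296777 0.01699387 0.00827886] [ 0.48954131 -0.05686792  0.01131407]
tab [0.50106647 0.10535901 0.15683372] press [-0.06940277  0.00179396]
[0.48421719 0.12033594 0.16289812] [-0.08425571  0.01875265]
[0.49115691 0.08605439 0.16545384] [-0.08163931 -0.01612627]
[0.51300503 0.12497038 0.14859922] [-0.05511483  0.01976587]
[0.51774064 0.09030956 0.14901942] [-0.05473261 -0.01521486]
```

Call:
apply_moves(
  targets=[
    [0,-0.0244,0.0276,0,0,0,0],
    [0,-0.0244,0.0276,0,0,0,0],
    [0,-0.0244,0.0276,0,0,0,0],
    [0,-0.0244,0.0276,0,0,0,0],
    [0,-0.0244,0.0276,0,0,0,0],
    [0,-0.0244,0.0276,0,0,0,0],
    [0,-0.0244,0.0276,0,0,0,0],
    [0,-0.0244,0.0276,0,0,0,0],
    [0,-0.0244,0.0276,0,0,0,0],
    [0,-0.0244,0.0276,0,0,0,0],
    [0,-0.0244,0.0276,0,0,0,0],
    [0,-0.0244,0.0276,0,0,0,0],
    [0,-0.0244,0.0276,0,0,0,0],
    [0,-0.0244,0.0276,0,0,0,0],
    [0,-0.0244,0.0276,0,0,0,0],
    [0,-0.0244,0.0276,0,0,0,0],
    [0,-0.0244,0.0276,0,0,0,0],
    [0,-0.0244,0.0276,0,0,0,0],
    [0,-0.0244,0.0276,0,0,0,0],
    [0,-0.0244,0.0276,0,0,0,0],
  ],
  newtons=20,
)

```text
time_s: 1.77
tcp_pos: [0.4923, 0.1053, 0.2455]
eef_rot: [180.0, -0.0, -154.0]
contact_force: [0.9, -0.9, 0.2]
gripper_width: 0.0005
gripper_force: 0.0
```

Call:
apply_moves(
  targets=[
    [0,0,0,0,0,0,-0.078],
    [0,0,0,0,0,0,-0.078],
    [0,0,0,0,0,0,-0.078],
    [0,0,0,0,0,0,-0.078],
    [0,0,0,0,0,0,-0.078],
    [0,0,0,0,0,0,-0.078],
    [0,0,0,0,0,0,-0.078],
    [0,0,0,0,0,0,-0.078],
    [0,0,0,0,0,0,-0.078],
    [0,0,0,0,0,0,-0.078],
    [0,0,0,0,0,0,-0.078],
    [0,0,0,0,0,0,-0.078],
    [0,0,0,0,0,0,-0.078],
    [0,0,0,0,0,0,-0.078],
    [0,0,0,0,0,0,-0.078],
    [0,0,0,0,0,0,-0.078],
    [0,0,0,0,0,0,-0.078],
    [0,0,0,0,0,0,-0.078],
    [0,0,0,0,0,0,-0.078],
    [0,0,0,0,0,0,-0.078],
  ],
)

```text
time_s: 3.43
tcp_pos: [0.4922, 0.1033, 0.2452]
eef_rot: [180.0, 0.0, -13.3]
contact_force: [0.1, -0.7, 0.3]
gripper_width: 0.0006
gripper_force: 0.0
```

Call:
apply_moves(
  targets=[
    [0,0,0,0,0,0,-0.078],
    [0,0,0,0,0,0,-0.078],
    [0,0,0,0,0,0,-0.075],
    [0,0,0,0,0,0,0],
    [0,0,0,0,0,0,0],
  ],
)

```text
time_s: 3.85
tcp_pos: [0.4923, 0.1033, 0.2454]
eef_rot: [180.0, 0.0, 7.0]
contact_force: [0.1, -0.8, -0.7]
gripper_width: 0.0008
gripper_force: 0.0
```

Call:
apply_moves(
  targets=[
    [0,0,0,0.02,0,0,0],
    [0,0,0,0.02,0,0,0],
    [0,0,0,0.015,0,0,0],
    [0,0,0,0.006,0,0,0],
    [0,0,0,0.006,0,0,0],
    [0,0,0,0.006,0,0,0],
    [0,0,0,0.006,0,0,0],
    [0,0,0,0.006,0,0,0],
    [0,0,0,0.006,0,0,0],
    [0,0,0,0.006,0,0,0],
  ],
)

```text
time_s: 4.68
tcp_pos: [0.4926, 0.1035, 0.1483]
eef_rot: [-180.0, -0.0, 7.2]
contact_force: [-0.3, -0.2, 0.9]
gripper_width: 0.0007
gripper_force: 0.6
```

Call:
apply_moves(
  targets=[
    [0,0,0,0.006,0,0,0],
    [0,0,0,0.006,0,0,0],
    [0,0,0,0.006,0,0,0],
    [0,0,0,0.006,0,0,0],
    [0,0,0,0.006,0,0,0],
    [0,0,0,0.006,0,0,0],
  ],
)

```text
time_s: 5.18
tcp_pos: [0.4924, 0.1034, 0.1119]
eef_rot: [180.0, 0.0, 7.2]
contact_force: [-1.4, -0.5, 1.4]
gripper_width: 0.0003
gripper_force: 0.5
```

Call:
apply_moves(
  targets=[
    [0,0,0,0.005,0,0,0],
    [0,0,0,0.004,0,0,0],
    [0,0,0,0.003,0,0,0],
    [0,0,0,0,0,0,0],
  ],
)

```text
time_s: 5.52
tcp_pos: [0.4923, 0.1033, 0.0999]
eef_rot: [180.0, 0.0, 7.2]
contact_force: [-0.5, 0.1, -0.2]
gripper_width: 0.0004
gripper_force: 0.0
```

Run:
```python
from h import *
c=save('side'); cv2.imwrite('pics/side2.png',cv2.resize(c['frame'][140:330,180:360,::-1],(720,600)))
```

```text
(no output)
```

View pics/side2.png

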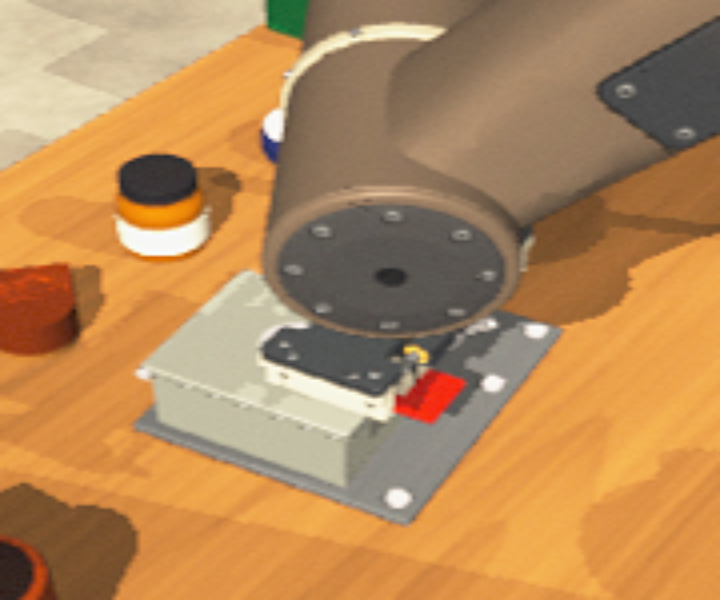

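The picture shows the lid about level at (270,370), with the tab at (430,395) under the fingers. I'll push on until I feel the stop.

Call:
apply_moves(
  targets=[
    [0,0,0,0.001,0,0,0],
    [0,0,0,0.001,0,0,0],
    [0,0,0,0,0,0,0],
  ],
)

```text
time_s: 5.82
tcp_pos: [0.4929, 0.1036, 0.0993]
eef_rot: [-180.0, -0.1, 7.2]
contact_force: [-1.8, -1.4, 4.8]
gripper_width: 0.0005
gripper_force: 2.4
```

Call:
apply_moves(
  targets=[
    [0,0,0,0.001,0,0,0],
    [0,0,0,0.001,0,0,0],
    [0,0,0,0,0,0,0],
  ],
)

```text
time_s: 6.07
tcp_pos: [0.4929, 0.1036, 0.099]
eef_rot: [-180.0, -0.1, 7.2]
contact_force: [-9.7, -0.1, 23.4]
gripper_width: 0.0003
gripper_force: 12.4
```

Call:
apply_moves(
  targets=[
    [0,0,0,-0.01,0,0,0],
    [0,0,0,-0.035,0,0,0],
    [0,0,0,-0.035,0,0,0],
    [0,0,0,-0.035,0,0,0],
    [0,0,0,-0.035,0,0,0],
    [1,0,0,0,0,0,0.0722],
    [1,0,0,0,0,0,0.0722],
    [1,0,0,0,0,0,0.0722],
    [1,0,0,0,0,0,0.0722],
    [1,0,0,0,0,0,0.0722],
    [1,0,0,0,0,0,0.0722],
    [1,0,0,0,0,0,0.0722],
    [1,0,0,0,0,0,0.0722],
    [1,0,0,0,0,0,0.0722],
    [1,0,0,0,0,0,0.0722],
  ],
)

```text
time_s: 7.32
tcp_pos: [0.4925, 0.1034, 0.2469]
eef_rot: [-180.0, 0.0, -58.1]
contact_force: [0.3, -0.1, -0.5]
gripper_width: 0.0612
gripper_force: 0.0
```

Call:
apply_moves(
  targets=[
    [1,0.03,0.0015,0,0,0,0],
    [1,0.03,0.0015,0,0,0,0],
    [1,0.03,0.0015,0,0,0,0],
    [1,0.03,0.0015,0,0,0,0],
    [1,0.03,0.0015,0,0,0,0],
    [1,0.03,0.0015,0,0,0,0],
    [1,0.03,0.0015,0,0,0,0],
    [1,0.03,0.0015,0,0,0,0],
    [1,0.03,0.0015,0,0,0,0],
    [1,0,0,0,0,0,0],
    [1,0,0,0,0,0,0],
  ],
)

```text
time_s: 8.23
tcp_pos: [0.6252, -0.1337, 0.2459]
eef_rot: [180.0, 0.0, -57.9]
contact_force: [-1.4, 0.4, 0.0]
gripper_width: 0.0877
gripper_force: 0.0
```

Run:
```python
from h import *
c=save('wrist'); cv2.imwrite('pics/w1.png',c['frame'][:,:,::-1])
s=save('top')
from fit import *
for q in[(100,250),(200,300),(200,360),(200,390)]: print(P(*q)) 
print(get_state()['tcp_pos'])
```

```text
[0.52578017 0.06496201 0.68371916]
[0.51494356 0.04250584 0.69138399]
[0.50234304 0.04155319 0.69808026]
[0.49617978 0.04121974 0.70023051]
[ 0.62469534 -0.13212231  0.24640169]
```

View pics/w1.png

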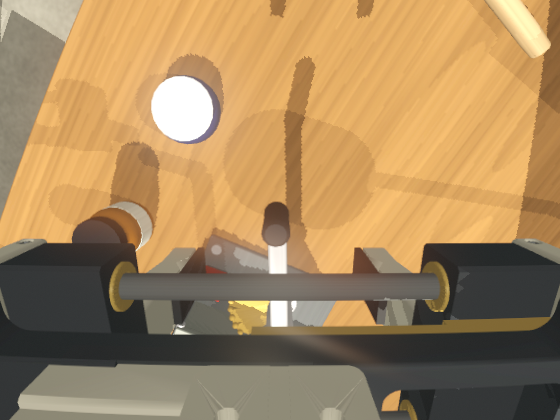

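The wrist picture shows the grip at about (277,225), centred between the fingers; the tin and jar are clear.

Run:
```python
from h import *
c=dict(np.load('pics/wrist.npz'))
for v in range(202,250,4): print(v,px(c,277,v).round(4))
for u in range(260,296,4): print(u,px(c,u,230).round(4))
hub=np.array([.5448,-.0069]);print(px(c,277,232,h=.162))
```

```text
202 [ 0.6314 -0.1411  0.104 ]
206 [ 0.6311 -0.1407  0.119 ]
210 [ 0.631  -0.1408  0.1346]
214 [ 0.6309 -0.1407  0.1481]
218 [ 0.6307 -0.1406  0.1599]
222 [ 0.6299 -0.1392  0.1659]
226 [ 0.6282 -0.1365  0.1662]
230 [ 0.6265 -0.1338  0.1666]
234 [ 0.6246 -0.1308  0.1659]
238 [ 0.6229 -0.128   0.1663]
242 [ 0.6212 -0.1254  0.1672]
246 [ 0.6064 -0.1009  0.1019]
260 [ 6.187e-01 -7.480e-02 -1.000e-04]
264 [ 0.6351 -0.1281  0.1657]
268 [ 0.6324 -0.1298  0.1658]
272 [ 0.6298 -0.1316  0.1661]
276 [ 0.627  -0.1332  0.1658]
280 [ 0.6243 -0.1348  0.1656]
284 [ 0.6217 -0.1366  0.166 ]
288 [ 0.6186 -0.1378  0.164 ]
292 [ 5.809e-01 -9.860e-02  1.000e-04]
[ 0.62479965 -0.13108525  0.162     ]
```

Call:
apply_moves(
  targets=[
    [1,0,0,0.02,0,0,0],
    [1,0,0,0.02,0,0,0],
    [1,0,0,0.02,0,0,0],
    [1,0,0,0.02,0,0,0],
    [1,0,0,0.018,0,0,0],
    [1,0,0,0,0,0,0],
    [0,0,0,0,0,0,0],
    [0,0,0,0,0,0,0],
    [0,0,0,0,0,0,0],
    [0,0,0,0,0,0,0],
    [0,0,0,0,0,0,0],
    [0,0,0,0,0,0,0],
    [0,0,0,0,0,0,0],
    [0,0,0,0,0,0,0],
  ],
  newtons=40,
)

```text
time_s: 9.5
tcp_pos: [0.625, -0.1323, 0.1487]
eef_rot: [-180.0, -0.0, -57.8]
contact_force: [-0.4, -0.6, 0.2]
gripper_width: 0.0399
gripper_force: 0.0
```

Call:
apply_moves(
  targets=[
    [0,0,0,0,0,0,0],
    [0,0,0,0,0,0,0],
    [0,0,0,0,0,0,0],
    [0,0,0,0,0,0,0],
    [0,0,0,0,0,0,0],
    [0,0,0,0,0,0,0],
    [0,0,0,0,0,0,0],
    [0,0,0,0,0,0,0],
  ],
)

```text
time_s: 10.17
tcp_pos: [0.6267, -0.1313, 0.1486]
eef_rot: [-179.8, -0.1, -57.8]
contact_force: [5.0, 3.2, -3.2]
gripper_width: 0.023
gripper_force: 40.0
```

Call:
apply_moves(
  targets=[
    [0,0,0.003,0,0,0,0.0127],
    [0,0,0,0,0,0,0],
  ],
)

```text
time_s: 10.33
tcp_pos: [0.6247, -0.1326, 0.1486]
eef_rot: [-179.7, -0.1, -58.9]
contact_force: [7.2, 5.4, -4.7]
gripper_width: 0.0231
gripper_force: 40.0
```

Call:
apply_moves(
  targets=[
    [0,0,0.003,0,0,0,0.0127],
    [0,0,0,0,0,0,0],
  ],
)

```text
time_s: 10.5
tcp_pos: [0.6221, -0.1342, 0.1486]
eef_rot: [-179.7, -0.1, -60.1]
contact_force: [8.3, 6.0, -5.5]
gripper_width: 0.023
gripper_force: 40.0
```

Call:
apply_moves(
  targets=[
    [0,0,0.003,0,0,0,0.0127],
    [0,0,0,0,0,0,0],
  ],
)

```text
time_s: 10.67
tcp_pos: [0.6195, -0.1357, 0.1486]
eef_rot: [-179.7, -0.1, -61.2]
contact_force: [7.6, 5.3, -5.3]
gripper_width: 0.0236
gripper_force: 40.0
```

Call:
apply_moves(
  targets=[
    [0,0,0.003,0,0,0,0.0127],
    [0,0,0,0,0,0,0],
  ],
)

```text
time_s: 10.83
tcp_pos: [0.6169, -0.1372, 0.1486]
eef_rot: [-179.7, -0.1, -62.4]
contact_force: [8.2, 4.7, -5.1]
gripper_width: 0.0234
gripper_force: 40.0
```

Call:
apply_moves(
  targets=[
    [0,0,0.003,0,0,0,0.0127],
    [0,0,0,0,0,0,0],
  ],
)

```text
time_s: 11.0
tcp_pos: [0.6146, -0.1384, 0.1486]
eef_rot: [-179.7, -0.1, -63.5]
contact_force: [9.7, 6.3, -6.0]
gripper_width: 0.023
gripper_force: 40.0
```

Call:
apply_moves(
  targets=[
    [0,0,0.003,0,0,0,0.0127],
    [0,0,0,0,0,0,0],
  ],
)

```text
time_s: 11.17
tcp_pos: [0.6127, -0.1393, 0.1487]
eef_rot: [-179.6, -0.1, -64.6]
contact_force: [11.4, 6.8, -8.0]
gripper_width: 0.0232
gripper_force: 40.0
```

Run:
```python
from fit import *
# pawl block: crop corners of top estimated centre
hub=W(-.04,-.115)
q=P(408,90);print(q); d=R.T@(q[:2]-hub);print('pawl centre',d,'alpha',np.arctan2(d[1],d[0]))
```

```text
[5.67432071e-01 2.70129411e-04 6.29216346e-01]
pawl centre [0.02335881 0.00425827] alpha 0.18031819683121528
```

Call:
apply_moves(
  targets=[
    [0,0,0.003,0,0,0,0.0127],
    [0,0,0,0,0,0,0],
  ],
)

```text
time_s: 11.33
tcp_pos: [0.61, -0.1406, 0.1486]
eef_rot: [-179.6, -0.1, -65.8]
contact_force: [12.3, 7.3, -7.6]
gripper_width: 0.0232
gripper_force: 40.0
```

Call:
apply_moves(
  targets=[
    [0,0,0.003,0,0,0,0.0127],
    [0,0,0,0,0,0,0],
  ],
)

```text
time_s: 11.5
tcp_pos: [0.607, -0.1421, 0.1486]
eef_rot: [-179.7, -0.1, -66.9]
contact_force: [10.0, 4.6, -6.7]
gripper_width: 0.0229
gripper_force: 40.0
```

Call:
apply_moves(
  targets=[
    [0,0,0.003,0,0,0,0.0127],
    [0,0,0,0,0,0,0],
  ],
)

```text
time_s: 11.67
tcp_pos: [0.6038, -0.1436, 0.1486]
eef_rot: [-179.7, -0.1, -68.1]
contact_force: [9.3, 3.8, -5.3]
gripper_width: 0.0231
gripper_force: 40.0
```

Call:
apply_moves(
  targets=[
    [0,0,0.003,0,0,0,0.0127],
    [0,0,0,0,0,0,0],
  ],
)

```text
time_s: 11.83
tcp_pos: [0.6006, -0.1449, 0.1486]
eef_rot: [-179.8, -0.0, -69.2]
contact_force: [7.5, 3.5, -6.0]
gripper_width: 0.0233
gripper_force: 40.0
```

Call:
apply_moves(
  targets=[
    [0,0,0.003,0,0,0,0.0127],
    [0,0,0,0,0,0,0],
  ],
)

```text
time_s: 12.0
tcp_pos: [0.5973, -0.1462, 0.1486]
eef_rot: [-179.8, -0.0, -70.4]
contact_force: [6.7, 2.2, -5.0]
gripper_width: 0.0231
gripper_force: 40.0
```

Call:
apply_moves(
  targets=[
    [0,0,0.003,0,0,0,0.0127],
    [0,0,0,0,0,0,0],
  ],
)

```text
time_s: 12.17
tcp_pos: [0.594, -0.1475, 0.1486]
eef_rot: [-179.9, -0.0, -71.5]
contact_force: [4.7, 2.1, -4.0]
gripper_width: 0.0233
gripper_force: 40.0
```

Run:
```python
from fit import *
hub=W(-.04,-.115)
q=P(408,90,h=.049);d=R.T@(q[:2]-hub);print('pawl centre',d,'alpha',np.arctan2(d[1],d[0]))
```

```text
pawl centre [0.09571837 0.00797901] alpha 0.08316691202617091
```

Call:
apply_moves(
  targets=[
    [0,0,0.003,0,0,0,0.0127],
    [0,0,0,0,0,0,0],
  ],
)

```text
time_s: 12.33
tcp_pos: [0.5917, -0.1482, 0.1486]
eef_rot: [-179.8, -0.0, -72.7]
contact_force: [7.9, 3.1, -5.9]
gripper_width: 0.0229
gripper_force: 40.0
```

Call:
apply_moves(
  targets=[
    [0,0,0.003,0,0,0,0.0127],
    [0,0,0,0,0,0,0],
  ],
)

```text
time_s: 12.5
tcp_pos: [0.5891, -0.1491, 0.1486]
eef_rot: [-179.8, -0.0, -73.8]
contact_force: [9.1, 4.2, -7.4]
gripper_width: 0.0236
gripper_force: 40.0
```

Call:
apply_moves(
  targets=[
    [0,0,0.003,0,0,0,0.0127],
    [0,0,0,0,0,0,0],
  ],
)

```text
time_s: 12.67
tcp_pos: [0.5865, -0.1498, 0.1486]
eef_rot: [-179.7, -0.0, -74.9]
contact_force: [10.4, 2.9, -7.1]
gripper_width: 0.0229
gripper_force: 40.0
```

Call:
apply_moves(
  targets=[
    [0,0,0.003,0,0,0,0.0127],
    [0,0,0,0,0,0,0],
  ],
)

```text
time_s: 12.83
tcp_pos: [0.5845, -0.1504, 0.1487]
eef_rot: [-179.6, -0.0, -76.0]
contact_force: [12.9, 3.5, -9.1]
gripper_width: 0.0231
gripper_force: 40.0
```

Call:
apply_moves(
  targets=[
    [0,0,0.003,0,0,0,0.0127],
    [0,0,0,0,0,0,0],
  ],
)

```text
time_s: 13.0
tcp_pos: [0.5818, -0.1511, 0.1487]
eef_rot: [-179.6, -0.0, -77.2]
contact_force: [14.2, 2.8, -10.6]
gripper_width: 0.0234
gripper_force: 40.0
```

Call:
apply_moves(
  targets=[
    [0,0,0.003,0,0,0,0.0127],
    [0,0,0,0,0,0,0],
  ],
)

```text
time_s: 13.17
tcp_pos: [0.5784, -0.1519, 0.1487]
eef_rot: [-179.7, -0.0, -78.3]
contact_force: [12.6, 2.3, -8.5]
gripper_width: 0.0232
gripper_force: 40.0
```

Call:
apply_moves(
  targets=[
    [0,0,0.003,0,0,0,0.0127],
    [0,0,0,0,0,0,0],
  ],
)

```text
time_s: 13.33
tcp_pos: [0.575, -0.1527, 0.1486]
eef_rot: [-179.7, -0.0, -79.5]
contact_force: [10.6, 2.0, -7.0]
gripper_width: 0.0232
gripper_force: 40.0
```

Call:
apply_moves(
  targets=[
    [0,0,0.003,0,0,0,0.0127],
    [0,0,0,0,0,0,0],
  ],
)

```text
time_s: 13.5
tcp_pos: [0.5716, -0.1534, 0.1486]
eef_rot: [-179.8, -0.0, -80.6]
contact_force: [8.8, 1.2, -6.9]
gripper_width: 0.0229
gripper_force: 40.0
```

Call:
apply_moves(
  targets=[
    [0,0,0.003,0,0,0,0.0127],
    [0,0,0,0,0,0,0],
  ],
)

```text
time_s: 13.67
tcp_pos: [0.5682, -0.154, 0.1486]
eef_rot: [-179.8, -0.0, -81.8]
contact_force: [7.8, 0.3, -5.6]
gripper_width: 0.0233
gripper_force: 40.0
```

Call:
apply_moves(
  targets=[
    [0,0,0.003,0,0,0,0.0127],
    [0,0,0,0,0,0,0],
  ],
)

```text
time_s: 13.83
tcp_pos: [0.5646, -0.1546, 0.1486]
eef_rot: [-179.9, -0.0, -82.9]
contact_force: [5.3, 1.1, -4.8]
gripper_width: 0.023
gripper_force: 40.0
```

Call:
apply_moves(
  targets=[
    [0,0,0.003,0,0,0,0.0127],
    [0,0,0,0,0,0,0],
  ],
)

```text
time_s: 14.0
tcp_pos: [0.5622, -0.1549, 0.1486]
eef_rot: [-179.8, -0.0, -84.1]
contact_force: [7.9, 1.3, -6.4]
gripper_width: 0.0235
gripper_force: 40.0
```

Call:
apply_moves(
  targets=[
    [0,0,0.003,0,0,0,0.0127],
    [0,0,0,0,0,0,0],
  ],
)

```text
time_s: 14.17
tcp_pos: [0.5596, -0.1551, 0.1486]
eef_rot: [-179.8, -0.0, -85.2]
contact_force: [9.5, 1.2, -8.5]
gripper_width: 0.0233
gripper_force: 40.0
```

Call:
apply_moves(
  targets=[
    [0,0,0.003,0,0,0,0.0127],
    [0,0,0,0,0,0,0],
  ],
)

```text
time_s: 14.33
tcp_pos: [0.5569, -0.1554, 0.1486]
eef_rot: [-179.7, -0.0, -86.3]
contact_force: [11.0, 1.0, -9.1]
gripper_width: 0.0228
gripper_force: 40.0
```

Call:
apply_moves(
  targets=[
    [0,0,0.003,0,0,0,0.0127],
    [0,0,0,0,0,0,0],
  ],
)

```text
time_s: 14.5
tcp_pos: [0.5547, -0.1555, 0.1486]
eef_rot: [-179.7, -0.0, -87.5]
contact_force: [13.9, 0.9, -11.0]
gripper_width: 0.0233
gripper_force: 40.0
```

Call:
apply_moves(
  targets=[
    [0,0,0.003,0,0,0,0.0127],
    [0,0,0,0,0,0,0],
  ],
)

```text
time_s: 14.67
tcp_pos: [0.5519, -0.1557, 0.1486]
eef_rot: [-179.7, -0.0, -88.6]
contact_force: [13.9, 0.3, -11.0]
gripper_width: 0.0232
gripper_force: 40.0
```

Call:
apply_moves(
  targets=[
    [0,0,0.003,0,0,0,0.0127],
    [0,0,0,0,0,0,0],
  ],
)

```text
time_s: 14.83
tcp_pos: [0.5485, -0.1559, 0.1487]
eef_rot: [-179.7, -0.0, -89.8]
contact_force: [11.6, 0.0, -10.3]
gripper_width: 0.0228
gripper_force: 40.0
```

Call:
apply_moves(
  targets=[
    [0,0,0.003,0,0,0,0.0127],
    [0,0,0,0,0,0,0],
  ],
)

```text
time_s: 15.0
tcp_pos: [0.545, -0.156, 0.1486]
eef_rot: [-179.8, 0.0, -90.9]
contact_force: [9.7, -2.3, -8.9]
gripper_width: 0.023
gripper_force: 40.0
```

Call:
apply_moves(
  targets=[
    [0,0,0.003,0,0,0,0.0127],
    [0,0,0,0,0,0,0],
  ],
)

```text
time_s: 15.17
tcp_pos: [0.5415, -0.156, 0.1486]
eef_rot: [-179.8, 0.0, -92.1]
contact_force: [9.6, -1.8, -7.9]
gripper_width: 0.0231
gripper_force: 40.0
```

Call:
apply_moves(
  targets=[
    [0,0,0.003,0,0,0,0.0127],
    [0,0,0,0,0,0,0],
  ],
)

```text
time_s: 15.33
tcp_pos: [0.5381, -0.1559, 0.1486]
eef_rot: [-179.8, 0.0, -93.2]
contact_force: [7.3, -0.3, -7.0]
gripper_width: 0.0232
gripper_force: 40.0
```

Call:
apply_moves(
  targets=[
    [0,0,0.003,0,0,0,0.0127],
    [0,0,0,0,0,0,0],
  ],
)

```text
time_s: 15.5
tcp_pos: [0.5346, -0.1558, 0.1486]
eef_rot: [-179.9, 0.0, -94.4]
contact_force: [5.1, -0.9, -5.6]
gripper_width: 0.023
gripper_force: 40.0
```

Call:
apply_moves(
  targets=[
    [0,0,0.002,0,0,0,0.0085],
    [0,0,0,0,0,0,0],
  ],
)

```text
time_s: 15.67
tcp_pos: [0.5329, -0.1557, 0.1486]
eef_rot: [-179.9, 0.0, -95.1]
contact_force: [6.1, -1.0, -5.8]
gripper_width: 0.0231
gripper_force: 40.0
```

Call:
apply_moves(
  targets=[
    [0,0,0,0,0,0,0],
    [0,0,0,0,0,0,0],
    [0,0,0,0,0,0,0],
    [0,0,0,0,0,0,0],
    [0,0,0,0,0,0,0],
    [0,0,0,0,0,0,0],
  ],
)

```text
time_s: 16.17
tcp_pos: [0.533, -0.1557, 0.1486]
eef_rot: [-179.9, 0.0, -95.1]
contact_force: [6.1, -0.8, -5.9]
gripper_width: 0.0231
gripper_force: 40.0
```

Run:
```python
from h import *
c=save('side'); cv2.imwrite('pics/side3.png',cv2.resize(c['frame'][:,:,::-1],(800,600)))
```

```text
(no output)
```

View pics/side3.png

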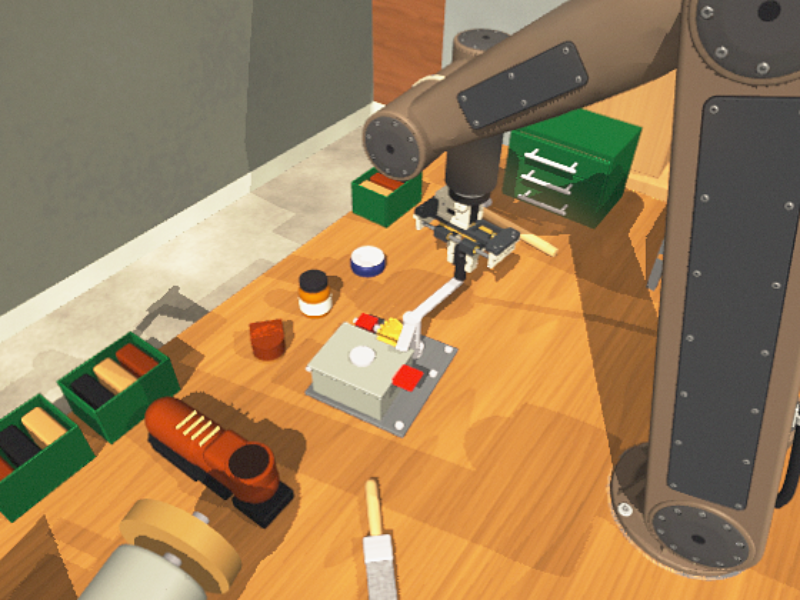

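The lid is shut at (360,360) and the grip is held at (462,262), just past the third trough in the force. The other items haven't moved.

```bash
python3 -c "
from plant import *
print(close_job())"
```

```text
the job is handed in; nothing more can be done
None
```

The lid is fully shut, and the lever is held steady just past the third click, well short of the fourth; the job is handed in (about 16 s of the 72 s used), with no verdict returned.

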